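# Load the last tube and click the tube block's slide cover shut

### The arm

A 7-joint arm with a two-finger parallel gripper is mounted at the origin on the work surface. World frame = base frame: x ahead of the robot, y to its left, z up, the work surface at z = 0. Lengths are in m, angles in rad, forces in N, time in s.
With the tool pointing down it reaches from about 0.4 to 0.9 m from the base axis. Payload 5.5 kg.
Tool frame: the origin (TCP) lies midway between the tips of the shut fingers; the grasp point (between the pads) lies 19 mm behind it; z points along the fingers, y is the line along which they close (so a half turn about z gives the same grasp; the last joint's range is limited). The gripper opens to 85 mm and grips with 20 to 120 N. Pads are 22 mm wide; open, the fingers measure 114 mm over their backs; the gripper's body (76 mm by 85 mm) begins 54 mm behind the grasp point. The pads swing forward as they close: fully open they stand 13 mm farther back than shut.
Start: joints at [1.587, 0.501, -0.427, 1.55, 0.221, 1.138, -0.21], TCP at [0.159, -0.63, 0.231] pointing down, gripper open.
Joint ranges: [-2.88, 2.88], [-0.31, 2.03], [-1.54, 1.56], [0.2, 2.42], [-1.41, 4.55], [0.19, 2.02], [-2.57, 2.57]. Speed limits (rad/s): [2.57, 2.57, 3.14, 3.14, 3.14, 3.14, 3.14].

### API

Orientations are given as a rotation vector (axis times angle).
In Python, from workcell import r gives the robot as it stands.
- The arm moves only by the tool apply_moves, never from a script. Its argument "steps" is a list of rows, each a list of 7 numbers: the shift along the tool's x, y, z in mm, then the turn, a rotation vector about the tool's x, y, z in degrees, then the opening in per cent of the stroke, from 0 (shut) to 100 (fully open). In form: [[dx, dy, dz, ax, ay, az, gripper], ...]. A call has 1 to 20 rows; each row is the pose to reach, as a shift and turn from the pose commanded when the call began, along the tool's axes at that moment; what a row does not reach only later rows make up. A row lasts 1/8 s, in which the tool goes at most 62.5 mm and 10.7 degrees, less where a joint would pass 70% of its speed; a pose out of reach is approached as far as the arm can. A call with a gripper value outside its range is refused whole. The fingers move at their own pace and stop on an object; the grip force is fixed at half the most. Time passes only in rows, so rows that repeat a pose let the fingers close. It gives the time, the measured TCP pose, the force, the opening and the grip force at its end, in the units of the state.
- r.observe(): the state, without advancing time (a new reading comes with each control period).
- r.get_image(name): name is "scene" or "top" or "wrist"; returns the picture (384x512x3 uint8, red, green, blue); there is no depth.
- r.camera_model(name): a dict with "fx", "fy", "cx", "cy" (pixels), "dist" ([k1, k2, p1, p2, k3] as OpenCV has them; the pictures are not rectified), "rvec" (rotation vector, rad) and "tvec" (3), from world to camera coordinates, as OpenCV has them; the wrist camera has in their place "T_tool_cam" (4x4, takes a point from camera to tool coordinates, whose origin is the TCP and whose axes are the flange's). Camera axes: x right, y down, z forward; pixel columns grow to the right and rows downward; lengths in m; the calibration is good to about 2 mm. A picture is of the moment at which its call begins: read the wrist's pose just before it. camera_model takes no time and is no camera call.
- r.close_job(): hands the job in; it is judged then, once.
Trained networks look in the newest picture that a camera, given by its name, has taken for a name from the list of things; names that differ only in an ending like _2 or _b are one class to them, and where a whole thing is asked for, a point or a joint stands for the part that bears it (a point fixed in the world has none). Each returns a list of dicts, best first, with "conf" (0 to 1); they miss things now and then, are a little off and sometimes report something else, mostly with a low value. They report only what shows in the picture. A call takes as long as a camera call. They do not tell look-alikes from the thing itself.
- r.search_frame(camera, name): "bbox" ([left, top, right, bottom] in pixels, round what is visible of it).
The state is a dict: "time": time; "joint_pos": joint angles; "dq": joint speeds; "effort": joint torques, N m; "tool_pos": TCP position; "eef_rot": TCP orientation; "wrist_force": force on the tool from outside, world axes, zero at the start; "wrist_torque": the same for the moment, N m; "width": opening from 0.0 (shut) to 1.0 (fully open); "finger_force": force on a finger pad.
Only numpy, scipy, OpenCV 4.12 (cv2) and the standard library are available. Lean on these libraries where they do the work, as an engineer would, in place of code of your own. Each camera call takes 0.05 s, during which the arm holds its last target. There are 200 camera calls.

### The job

Take the tall-capped tube out of the blue three-hole holder and stand it fully down in the empty middle well of the taupe tube block. Then slide the block's cover along its rails over the tubes until its springy side tab clicks down behind the ledge and stays latched, pushing by feel: never so hard that the rubber buffer it meets is squeezed more than 4 mm (about 20 N). Leave the other things on the bench where they are.

Things in the scene. Friction and masses are not known exactly. Their poses are not given: they have to be found in the camera images.
- block: tube block: fixed taupe instrument 300 x 150 x 48 mm high (flat deck 48 mm up); origin at the centre of its underside, its +x is the way the cover slides shut. A blue insert has 3 wells in a row along its y, 37 mm apart: the outer two hold fixed tubes (caps 18 mm wide, tops 33 mm above the deck), the middle is empty. Along y = -64 mm on the deck lie the latch strip and buffer
- well (a point): centre of the mouth of the empty middle well, at deck height, 20 mm ahead of the block's origin along its x. Round bore 16 mm wide with a 2 mm bevel, 42 mm deep
- tube_mid (a point): centre, half-way up, of the loose tall-capped tube: 75 mm long, about 20 g, z to its cap; body 13 mm wide with tapered foot, white cap 18 mm wide, 22 mm tall, on top (cap's middle 26.5 mm above this point). Starts upright in one of the holder's holes; there, and in the well, its foot stands 6 mm above the bench (this point 43.5 mm) and 33 mm of it stick out
- holder: fixed blue holder block 56 x 140 x 48 mm high, origin at the centre of its underside; three holes 16 mm wide, 42 mm deep, in a row along its y at -45, 0 and +45 mm; the tall-capped tube and two short ones stand in them in any order
- cover (a joint): travel (m) of the slide cover along the block's +x, 0 = fully back, starts 0 to 0.010. Cream hood open to +x, 110 x 104 mm, 44 mm high above the deck, 40 mm clear inside; at 0 its front edge is 50 mm short of the middle well. 2 N of friction. The latch strip (runner, ledge and buffer together) is clamped up to 12 mm either way, so the click comes somewhere from 0.062 to 0.087 and must be felt
- rib (a point): centre of the upright grip rib on the cover's top, moving with it: 12 mm thick (along the block's x), 44 mm wide (along its y), 20 mm tall, its top 64 mm above the deck. It can be pinched across its 12 mm from above, or pushed from behind, where 49 mm of flat roof lie at 44 mm above the deck
- tab (a joint): lift (rad) of the springy tab, a 46 mm strip on the cover's -y side, pivoted at its rear, a round hook under its tip. About 0.10 on the 5 mm high runner, 0.21 on the 10 mm high ledge, under 0.05 only when snapped down behind the ledge. Climbing the ramp takes 7 to 11 N of push; at the click the buffer is squeezed about 2 mm (10 N) and then holds the cover against the ledge
- buffer (a joint): squeeze (m) of the rubber buffer pad (16 x 20 mm, on a post of the latch strip) that the cover's nose meets at the end of its travel: 0 = free, 5 N per mm; more than 0.004 damages it; about 0.002 when latched and let go
- short_a_mid (a point): centre of a short tube (58 mm long, flat 8 mm tall cap) standing in the holder; leave it there
- short_b_mid (a point): centre of the other short tube, like the first; leave it there
- bottle: amber reagent bottle, 60 mm wide, 130 mm high, origin under its centre; a bystander
- beaker: white beaker, 70 mm wide, 85 mm high, origin under its centre; a bystander
Things that resemble listed ones, but are neither listed nor needed, are in the scene too. Leave any green or orange look-alike of the part that bears tube_mid alone.

How it is judged:
By the outcome, as a careful person would: the job done as asked, in the order asked, and still so for the second after the job is handed in, with the robot touching nothing.
It also fails if it takes over 61 s, if anything falls off the work surface, if the arm or the gripper's body presses on something with over 40 N, if the wrist force passes 120 N, or if a joint passes its speed limit or range.

## Working session

There is one attempt and no reset: what is moved stays moved. The work goes in short steps, Python scripts to look and compute and a tool call to move; the robot and the scene stay as the last step left them, time stands still between calls to the robot, and variables do not carry over. Pictures are saved under pics/ and viewed, at most 10 in all, crops included, and the job is handed in when it is done.

Besides the shell and the picture viewer there is one more tool, called after "Emit:" in YAML: its name, and indented under it one key for each argument. apply_moves: Moves the arm, as the interface text tells. Its arguments: {"type":"object","properties":{"steps":{"type":"array","items":{"type":"array","items":{"type":"number"}}}},"required":["steps"]}

```bash
mkdir -p pics; ls
cat > h.py <<'E'
import numpy as np, cv2
from workcell import r
def save(n,f):
    im=r.get_image(n); cv2.imwrite('pics/'+f,im[:,:,::-1]); return im
def cam(n,st=None):
    m=r.camera_model(n); K=np.array([[m['fx'],0,m['cx']],[0,m['fy'],m['cy']],[0,0,1]]); d=np.array(m['dist'])
    if 'rvec' in m:
        R=cv2.Rodrigues(np.array(m['rvec']))[0]; t=np.array(m['tvec'])
    else:
        T=np.eye(4); T[:3,:3]=cv2.Rodrigues(np.array(st['eef_rot']))[0]; T[:3,3]=st['tool_pos']
        W=np.linalg.inv(T@np.array(m['T_tool_cam'])); R=W[:3,:3]; t=W[:3,3]
    return K,d,R,t
def ray(c,p):
    K,d,R,t=c; u=cv2.undistortPoints(np.array([[p]],float),K,d)[0,0]
    return -R.T@t, R.T@np.array([u[0],u[1],1])
def onz(c,p,z):
    o,v=ray(c,p); return o+v*(z-o[2])/v[2]
def proj(c,P):
    K,d,R,t=c; return cv2.projectPoints(np.array(P,float).reshape(-1,3),cv2.Rodrigues(R)[0],t,K,d)[0][:,0]
def tri(cs,ps):
    A=np.zeros((3,3));b=np.zeros(3)
    for c,p in zip(cs,ps):
        o,v=ray(c,p); v/=np.linalg.norm(v); M=np.eye(3)-np.outer(v,v); A+=M;b+=M@o
    return np.linalg.solve(A,b)
E
python3 - <<'E'
from h import *
st=r.observe(); print(st)
for n in('scene','top'):
    im=save(n,n+'0.png')
    c=cam(n); print(n,'pos',-c[2].T@c[3])
    for k in('block','tube_mid','holder','cover','rib','tab','buffer','short_a_mid','bottle','beaker'):
        print(k,[(np.round(x['bbox']).tolist(),round(x['conf'],2)) for x in r.search_frame(n,k)])
a=cv2.imread('pics/scene0.png');b=cv2.imread('pics/top0.png')
E
```

```text
pics
{'time': 0.0, 'joint_pos': array([ 1.58719919,  0.50185761, -0.42680474,  1.55146592,  0.2207777 ,
        1.13828689, -0.21028584]), 'dq': array([ 8.16655469e-04,  1.57804908e-04,  2.38949598e-05, -1.75748971e-03,
        8.26507211e-04, -5.31111422e-05,  4.54180181e-04]), 'effort': array([-1.47550827e-04, -5.69528961e+01, -5.81627771e+00, -2.80949503e+01,
        1.07867131e-02,  1.17740105e-02, -2.36774461e-06]), 'tool_pos': array([ 0.15859706, -0.62963181,  0.23024779]), 'eef_rot': array([-3.11574595e+00, -3.86560213e-01,  2.30106902e-04]), 'wrist_force': array([-0.10011483, -0.09694216,  0.00976418]), 'wrist_torque': array([ 0.02232684,  0.02386189, -0.04016907]), 'finger_force': 0.0, 'width': 1.0024041004718307}
scene pos [ 0.96926074 -0.30180413  0.72967537]
block [([253.0, 179.0, 400.0, 279.0], 0.7)]
tube_mid [([156.0, 282.0, 169.0, 311.0], 0.63), ([98.0, 262.0, 111.0, 288.0], 0.6), ([96.0, 285.0, 114.0, 309.0], 0.57), ([129.0, 226.0, 194.0, 291.0], 0.51), ([134.0, 248.0, 147.0, 270.0], 0.4)]
holder []
cover [([267.0, 199.0, 334.0, 254.0], 0.95)]
rib [([265.0, 191.0, 339.0, 256.0], 0.75)]
tab [([314.0, 238.0, 333.0, 254.0], 0.44)]
buffer [([362.0, 218.0, 366.0, 227.0], 0.44)]
short_a_mid [([173.0, 231.0, 176.0, 240.0], 0.62)]
bottle [([374.0, 143.0, 401.0, 190.0], 0.65)]
beaker [([312.0, 116.0, 332.0, 150.0], 0.89)]
top pos [0.21848136 0.05718293 1.34208931]
block [([160.0, 150.0, 260.0, 201.0], 0.69)]
tube_mid [([341.0, 178.0, 350.0, 186.0], 0.53), ([331.0, 158.0, 339.0, 159.0], 0.37)]
holder [([304.0, 172.0, 353.0, 208.0], 0.88)]
cover [([216.0, 144.0, 253.0, 188.0], 0.63)]
rib [([212.0, 143.0, 251.0, 185.0], 0.83), ([306.0, 174.0, 351.0, 208.0], 0.28)]
tab []
buffer []
short_a_mid []
bottle [([117.0, 189.0, 145.0, 209.0], 0.63)]
beaker [([141.0, 252.0, 167.0, 274.0], 0.76)]
```

Run:
```python
import cv2,numpy as np
a=cv2.imread('pics/scene0.png');b=cv2.imread('pics/top0.png')
cv2.imwrite('pics/s1.png',cv2.resize(a[130:340,70:420],None,fx=2.28,fy=2.28,interpolation=cv2.INTER_CUBIC))
cv2.imwrite('pics/t1.png',cv2.resize(b[110:290,110:370],None,fx=3,fy=3,interpolation=cv2.INTER_CUBIC))
```

```text
(no output)
```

View pics/s1.png

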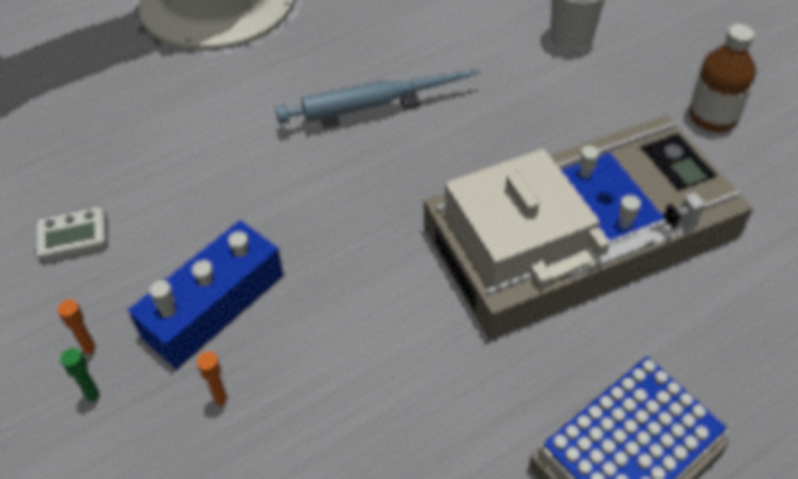

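View pics/t1.png

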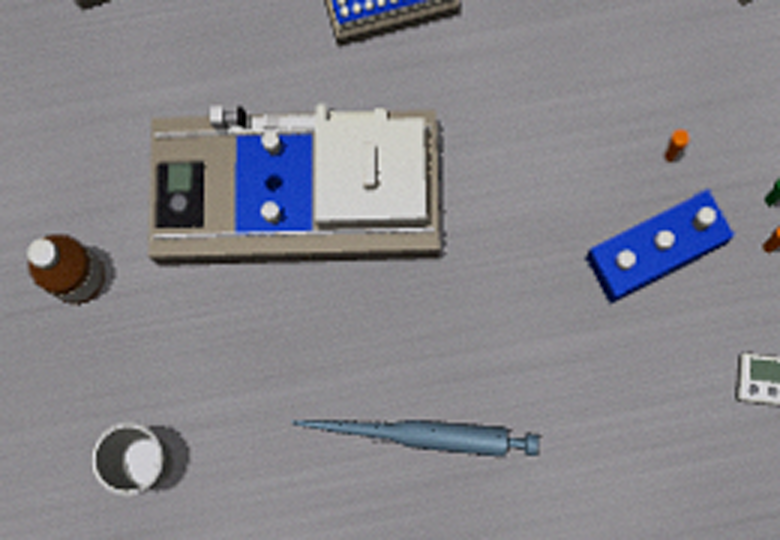

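The scene picture shows the tall tube at crop (162,288), in the holder's near end hole. The top picture shows it at (705,215), the well at (273,183) and the rib at (371,168). I'll triangulate these.

Run:
```python
from h import *
S=cam('scene');T=cam('top')
s=lambda x,y:(x/2.28+70-.3,y/2.28+130-.3)
t=lambda x,y:(x/3+110-.33,y/3+110-.33)
pr={'tallcap_top':((162,287),(705,215)),'mid':((202,267),(664,239)),'end':((238,238),(626,259)),'well':((606,198),(273,183)),
'cap-y':((630,202),(271,142)),'cap+y':((590,152),(269,210)),'rib':((516,176),(376,166)),
}
for k,(a,b) in pr.items():
    P=tri([S,T],[s(*a),t(*b)]); print(k,P.round(4), 'reproj',(proj(S,P)-s(*a)).round(1),(proj(T,P)-t(*b)).round(1))
print('deck top corners @48mm')
for p in((152,119),(441,110),(441,247),(152,257)): print(onz(T,t(*p),.048).round(4))
print('holder'); 
for p in((589,257),(709,191),(732,236),(612,300)): print(onz(T,t(*p),.048).round(4))
print('well',onz(T,t(273,183),.048))
for n,p in(('tall',(705,215)),): print(onz(T,t(*p),.081),onz(S,s(162,287),.081))
st=r.observe(); print(cam('wrist',st));
```

```text
tallcap_top [ 0.4708 -0.2518  0.0831] reproj [[-0.1  0. ]] [[-0. -0.]]
mid [ 0.457  -0.2099  0.0657] reproj [[ 0.2 -0. ]] [[0.2 0. ]]
end [ 0.4438 -0.1672  0.0652] reproj [[ 0.1 -0. ]] [[0. 0.]]
well [0.591  0.1738 0.0477] reproj [[ 0.1 -0. ]] [[0.1 0. ]]
cap-y [0.6253 0.1669 0.0799] reproj [[-0.1  0. ]] [[-0.1 -0. ]]
cap+y [0.554  0.1787 0.081 ] reproj [[ 0.3 -0. ]] [[0.2 0.1]]
rib [0.5679 0.0659 0.1266] reproj [[-0.5  0.1]] [[-0.3 -0.1]]
deck top corners @48mm
[0.6834 0.2901 0.048 ]
[ 0.6379 -0.0118  0.048 ]
[0.493  0.0143 0.048 ]
[0.5357 0.3093 0.048 ]
holder
[ 0.4557 -0.1331  0.048 ]
[ 0.502  -0.2703  0.048 ]
[ 0.451  -0.2833  0.048 ]
[ 0.4077 -0.1473  0.048 ]
well [0.59108055 0.17404148 0.048     ]
[ 0.47113734 -0.25241017  0.081     ] [ 0.46919801 -0.25154645  0.081     ]
(array([[309.61372379,   0.        , 254.60192024],
       [  0.        , 309.61372379, 188.08485387],
       [  0.        ,   0.        ,   1.        ]]), array([0.00207436, 0.        , 0.        , 0.        , 0.        ]), array([[ 2.44755463e-01, -9.69584774e-01, -3.60424993e-04],
       [-9.22116085e-01, -2.32887641e-01,  3.08974550e-01],
       [-2.99660958e-01, -7.52908553e-02, -9.51070238e-01]]), array([-0.65022716, -0.03895631,  0.38129456]))
```

```bash
cat >> h.py <<'E'
def delta(x,y,z,yaw,st=None):
    "tool-frame row to reach TCP x,y,z with tool z down and tool y at world angle yaw (deg)"
    st=st or r.observe(); R0=cv2.Rodrigues(np.array(st['eef_rot']))[0]
    a=np.radians(yaw); Y=np.array([np.cos(a),np.sin(a),0]); Z=np.array([0,0,-1.]); R1=np.c_[np.cross(Y,Z),Y,Z]
    d=R0.T@(np.array([x,y,z])-st['tool_pos'])*1000; w=np.degrees(cv2.Rodrigues(R0.T@R1)[0][:,0])
    print('row',d.round(1),w.round(2)); return d,w
E
python3 - <<'E'
from h import *
delta(.470,-.252,.18,17.7)
print(r.camera_model('wrist')['T_tool_cam'])
E
```

```text
row [ 394.2 -290.8   51.3] [  0.     0.   -93.56]
[[ 4.46026045e-04 -9.51066407e-01 -3.08986232e-01  8.10343352e-02]
 [ 9.99999814e-01  5.52657082e-04 -2.57576600e-04  3.23837201e-04]
 [ 4.15735881e-04 -3.08986060e-01  9.51066476e-01 -1.43114272e-01]
 [ 0.00000000e+00  0.00000000e+00  0.00000000e+00  1.00000000e+00]]
```

Emit:
apply_moves:
  steps:
    - [40,-30,5,0,0,-9,50]
    - [80,-58,10,0,0,-19,50]
    - [120,-88,15,0,0,-28,50]
    - [160,-117,20,0,0,-38,50]
    - [200,-146,25,0,0,-47,50]
    - [240,-176,31,0,0,-57,50]
    - [280,-205,36,0,0,-66,50]
    - [320,-235,41,0,0,-76,50]
    - [360,-265,46,0,0,-85,50]
    - [394,-291,51,0,0,-93.6,50]
    - [394,-291,51,0,0,-93.6,50]
    - [394,-291,51,0,0,-93.6,50]
    - [394,-291,51,0,0,-93.6,50]
    - [394,-291,51,0,0,-93.6,50]

```text
time: 2.85
tool_pos: [0.4691, -0.2531, 0.1804]
eef_rot: [1.856, 2.535, -0.001]
wrist_force: [-0.2, 0.3, 0.7]
width: 0.501
finger_force: 0.0
```

Run:
```python
from h import *
st=r.observe(); print(st['tool_pos'],st['eef_rot'],st['joint_pos'],st['width'])
im=save('wrist','w1.png'); c=cam('wrist',st)
for k in('tube_mid','holder','short_a_mid'): print(k,[(np.round(x['bbox']).tolist(),round(x['conf'],2)) for x in r.search_frame('wrist',k)])
print(proj(c,[[.4708,-.2518,.081],[.457,-.21,.065]]))
```

```text
[ 0.46912211 -0.25314087  0.18037165] [ 1.85556733e+00  2.53481065e+00 -9.88766639e-04] [ 1.15789092  0.46630229 -0.89875112  1.88310285  0.43229561  0.99955923
  0.37724359] 0.5006633662694452
tube_mid [([237.0, 237.0, 257.0, 292.0], 0.92), ([329.0, 184.0, 364.0, 218.0], 0.84), ([241.0, 168.0, 265.0, 198.0], 0.67)]
holder [([223.0, 42.0, 292.0, 205.0], 0.83)]
short_a_mid [([244.0, 65.0, 270.0, 85.0], 0.67)]
[[254.84902097 187.29067201]
 [254.26582718 130.74860751]]
```

View pics/w1.png

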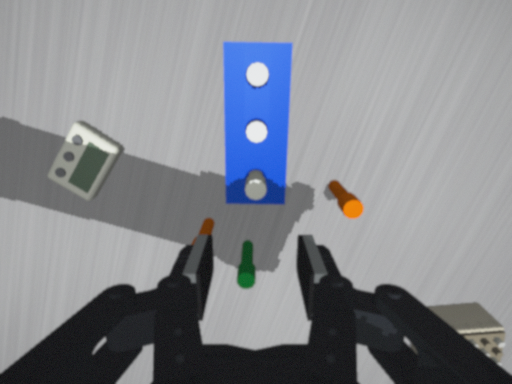

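Run:
```python
from h import *
st=r.observe(); c=cam('wrist',st); im=cv2.imread('pics/w1.png')
th=np.linspace(0,2*np.pi,60)
X=np.array([.4708,-.2518])
z=cv2.resize(im[150:220,215:300],None,fx=8,fy=8,interpolation=cv2.INTER_CUBIC)
for h,col in((.081,(0,0,255)),(.059,(0,255,255))):
    q=proj(c,np.c_[X[0]+.009*np.cos(th),X[1]+.009*np.sin(th),0*th+h]); print(q.min(0),q.max(0))
    cv2.polylines(z,[(((q-[215,150])+.5)*8).astype(int)],True,col,1)
cv2.imwrite('pics/w1z.png',z)
```

```text
[243.06211315 177.57700906] [264.92520382 198.37645775]
[243.96362511 170.70332039] [264.16691309 190.07655702]
```

View pics/w1z.png

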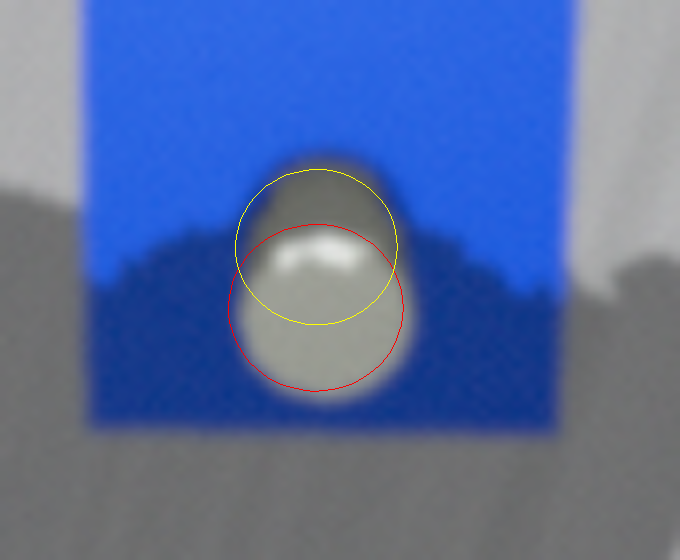

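The tall cap sits about 1 mm right of and below the prediction (true top centre about pixel (255.4,189)). The tube is therefore at about (0.4715,-0.252).

Run:
```python
from h import *
delta(.4715,-.2523,.054,17.7)
```

```text
row [ -0.6   1.9 126.4] [-0.    0.01 -0.01]
```

Emit:
apply_moves:
  steps:
    - [-0.5,2,40,0,0,0,45]
    - [-0.5,2,80,0,0,0,45]
    - [-0.5,2,105,0,0,0,45]
    - [-0.5,2,120,0,0,0,45]
    - [-0.5,2,126,0,0,0,45]
    - [-0.5,2,126,0,0,0,45]
    - [-0.5,2,126,0,0,0,0]
    - [-0.5,2,126,0,0,0,0]
    - [-0.5,2,126,0,0,0,0]
    - [-0.5,2,126,0,0,0,0]
    - [-0.5,2,126,0,0,0,0]
    - [-0.5,2,126,0,0,0,0]
    - [-0.5,2,126,0,0,0,0]
    - [-0.5,2,126,0,0,0,0]

```text
time: 4.8
tool_pos: [0.472, -0.2524, 0.0553]
eef_rot: [1.852, 2.536, -0.002]
wrist_force: [-1.7, 0.3, 6.4]
width: 0.18
finger_force: 58.4
```

Emit:
apply_moves:
  steps:
    - [0,0,-10,0,0,0,0]
    - [0,0,-25,0,0,0,0]
    - [0,0,-50,0,0,0,0]
    - [0,0,-80,0,0,0,0]
    - [0,0,-110,0,0,0,0]
    - [0,0,-130,0,0,0,0]
    - [0,0,-135,0,0,0,0]
    - [0,0,-135,0,0,0,0]
    - [0,0,-135,0,0,0,0]

```text
time: 5.92
tool_pos: [0.4711, -0.2515, 0.1883]
eef_rot: [-1.851, -2.536, 0.0]
wrist_force: [0.1, -0.8, 0.1]
width: 0.176
finger_force: 58.6
```

Run:
```python
from h import *
save('scene','s2.png'); im=save('wrist','w2.png'); st=r.observe(); print(st['width'],st['wrist_force'],st['tool_pos'])
a=cv2.imread('pics/s2.png')[190:340,60:220]; a=cv2.resize(a,None,fx=3,fy=3)
b=cv2.imread('pics/w2.png')[180:384,170:340]; b=cv2.resize(b,(375,450))
cv2.imwrite('pics/v2.png',np.hstack([cv2.resize(a,(420,450)),b]))
delta(.5909,.174,.19,81.2)
```

```text
0.1764103056857679 [-0.11985798  0.09295935  0.37410708] [ 0.47130102 -0.25141347  0.18836397]
row [368.7 243.6  -1.3] [  0.    -0.11 -63.45]
```

View pics/v2.png

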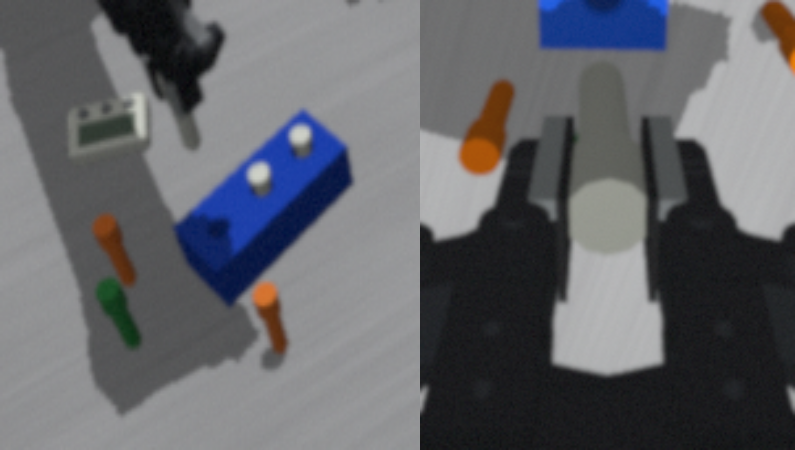

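The tube is held upright, its cap top at about wrist pixel (254,277), and the holder's hole is empty. Moving above the well.

Emit:
apply_moves:
  steps:
    - [30,20,-2,0,0,-5,0]
    - [60,40,-2,0,0,-10,0]
    - [98,65,-2,0,0,-17,0]
    - [136,90,-2,0,0,-23.5,0]
    - [174,115,-2,0,0,-30,0]
    - [212,140,-2,0,0,-36.5,0]
    - [250,165,-2,0,0,-43,0]
    - [288,190,-2,0,0,-49.5,0]
    - [320,211,-2,0,0,-55,0]
    - [347,229,-2,0,0,-60,0]
    - [362,239,-2,0,0,-62.5,0]
    - [369,243.5,-2,0,0,-63.5,0]
    - [369,243.5,-2,0,0,-63.5,0]
    - [369,243.5,-2,0,0,-63.5,0]
    - [369,243.5,-2,0,0,-63.5,0]
    - [369,243.5,-2,0,0,-63.5,0]

```text
time: 8.02
tool_pos: [0.5915, 0.1731, 0.1914]
eef_rot: [0.242, 3.132, -0.001]
wrist_force: [0.7, -0.5, -0.4]
width: 0.179
finger_force: 58.6
```

Run:
```python
from h import *
st=r.observe(); c=cam('wrist',st)
R0=cv2.Rodrigues(np.array(st['eef_rot']))[0]; tp=np.array(st['tool_pos']); print(tp,st['eef_rot'],st['joint_pos'])
im=save('wrist','w3.png')
z=cv2.resize(im[90:300,120:400,::-1],None,fx=2.8,fy=2.8,interpolation=cv2.INTER_CUBIC)
def mk(P,rad,col):
    th=np.linspace(0,2*np.pi,40); q=proj(c,np.c_[P[0]+rad*np.cos(th),P[1]+rad*np.sin(th),0*th+P[2]])
    cv2.polylines(z,[(((q-[120,90])+.5)*2.8).astype(int)],True,col,1)
W=np.array([.5909,.174,.048]); mk(W,.010,(0,0,255))
ax=np.radians(81.2); Y=np.array([-np.sin(ax),np.cos(ax),0])
for s in(-1,1): mk(W+s*.037*Y+[0,0,.033],.009,(0,255,255))
tip=tp+R0@[0,0,.0493]; mk(tip,.004,(0,255,0)); mk(tp+R0@[0,0,-.0257],.009,(0,255,0))
cv2.imwrite('pics/w3z.png',z)
```

```text
[0.59145679 0.17308759 0.19142845] [ 2.41763337e-01  3.13196938e+00 -7.28084313e-04] [ 0.41238869  0.70738426 -1.09245268  1.66410511  0.67009525  1.19342645
  0.57287408]
```

View pics/w3z.png

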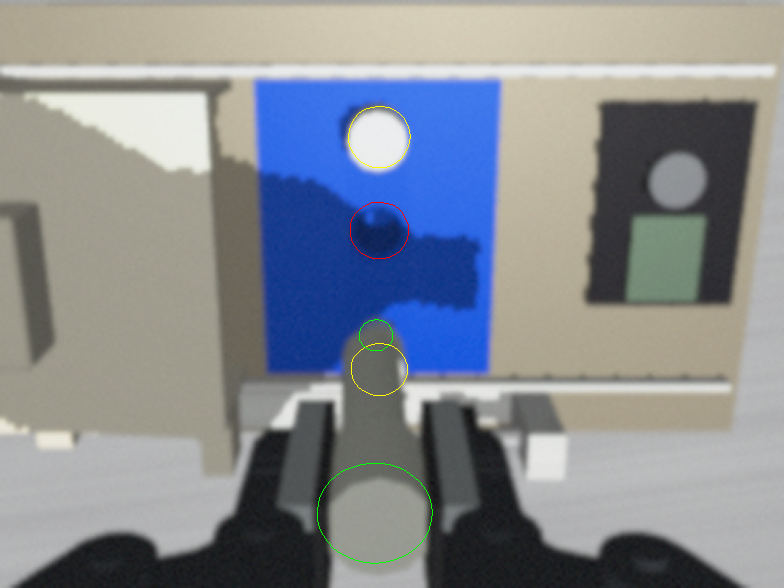

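The overlay agrees: the well is at crop (378,230) against a predicted (379,230), and the tip and cap are where modelled. Lowering.

Emit:
apply_moves:
  steps:
    - [0.7,0.8,30,0,0,0,0]
    - [0.7,0.8,60,0,0,0,0]
    - [0.7,0.8,80,0,0,0,0]
    - [0.7,0.8,86,0,0,0,0]
    - [0.7,0.8,90,0,0,0,0]
    - [0.7,0.8,95,0,0,0,0]
    - [0.7,0.8,100,0,0,0,0]
    - [0.7,0.8,105,0,0,0,0]
    - [0.7,0.8,105,0,0,0,0]

```text
time: 9.2
tool_pos: [0.5905, 0.1747, 0.0859]
eef_rot: [-0.24, -3.132, 0.0]
wrist_force: [0.2, 0.4, 0.2]
width: 0.18
finger_force: 58.5
```

Emit:
apply_moves:
  steps:
    - [0,0,7,0,0,0,0]
    - [0,0,14,0,0,0,0]
    - [0,0,20,0,0,0,0]
    - [0,0,25,0,0,0,0]
    - [0,0,27,0,0,0,0]
    - [0,0,29,0,0,0,0]
    - [0,0,30,0,0,0,0]
    - [0,0,30,0,0,0,0]

```text
time: 10.2
tool_pos: [0.5908, 0.1749, 0.0564]
eef_rot: [0.24, 3.132, 0.0]
wrist_force: [0.1, 0.1, 1.5]
width: 0.182
finger_force: 58.5
```

Emit:
apply_moves:
  steps:
    - [0,0,1,0,0,0,0]
    - [0,0,1.5,0,0,0,0]
    - [0,0,1.5,0,0,0,0]
    - [0,0,1.5,0,0,0,36]
    - [0,0,1.5,0,0,0,36]
    - [0,0,1.5,0,0,0,36]
    - [0,0,1.5,0,0,0,36]
    - [0,0,-20,0,0,0,36]
    - [0,0,-60,0,0,0,36]
    - [0,0,-110,0,0,0,36]
    - [0,0,-135,0,0,0,36]
    - [0,0,-135,0,0,0,36]
    - [0,0,-135,0,0,0,36]

```text
time: 11.82
tool_pos: [0.5905, 0.1745, 0.1913]
eef_rot: [-0.24, -3.132, 0.001]
wrist_force: [-0.1, 0.2, -1.3]
width: 0.363
finger_force: 0.0
```

Run:
```python
from h import *
st=r.observe(); c=cam('wrist',st); print(st['tool_pos'],st['wrist_force'])
im=save('wrist','w4.png')
z=cv2.resize(im[60:300,100:420,::-1],None,fx=2.5,fy=2.5,interpolation=cv2.INTER_CUBIC)
def mk(P,rad,col):
    th=np.linspace(0,2*np.pi,40); q=proj(c,np.c_[P[0]+rad*np.cos(th),P[1]+rad*np.sin(th),0*th+P[2]])
    cv2.polylines(z,[(((q-[100,60])+.5)*2.5).astype(int)],True,col,1)
W=np.array([.5909,.174,.048]); ax=np.radians(81.2); X=np.array([np.cos(ax),np.sin(ax),0]);Y=np.array([-np.sin(ax),np.cos(ax),0])
for s in(-1,0,1): mk(W+s*.037*Y+[0,0,.033],.009,(0,255,255))
# rib predicted positions
P=W-.105*X+[0,0,.064]
cv2.imwrite('pics/w4z.png',z)
```

```text
[0.59049339 0.17445511 0.19130336] [-0.11468527  0.19507331 -1.33147637]
```

View pics/w4z.png

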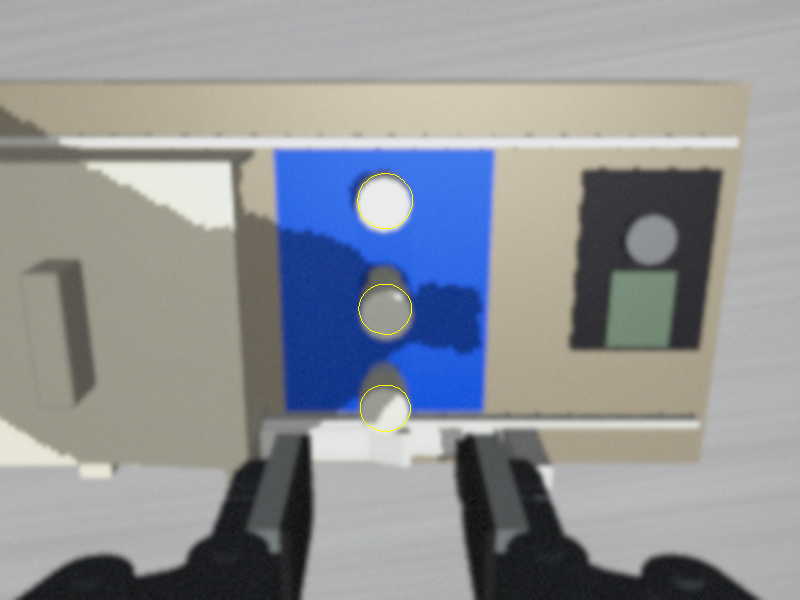

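The tube is fully seated, matching its model circle, with its cap centre at crop (384,312). The rib's top face is centred near (48,338); locating it now.

Run:
```python
from h import *
st=r.observe(); c=cam('wrist',st)
W=np.array([.5909,.174,.048]); ax=np.radians(81.2); X=np.array([np.cos(ax),np.sin(ax),0]);Y=np.array([-np.sin(ax),np.cos(ax),0])
u=lambda x,y:(x/2.5+100-.3,y/2.5+60-.3)
for n,p,z in(('rib',(48,338),.112),('ul',(22,274),.112),('ll',(37,408),.112),('ur',(59,263),.112),('lr',(74,408),.112),('edge+y',(235,165),.092),('edge-y',(247,460),.092),('rail+y',(10,144),.048),('rail+y2',(735,144),.048),('rail-y',(690,425),.048)):
    P=onz(c,u(*p),z); d=P-W; print(n,P.round(4),'block xy',(d@X*1000).round(1),(d@Y*1000).round(1))
T=cam('top');S=cam('scene')
print('rib tri',tri([c,S,T],[u(48,338),(516/2.28+69.7,175/2.28+129.7),(374/3+109.7,166/3+109.7)]))
```

```text
rib [0.5746 0.0731 0.112 ] block xy -102.2 0.6
ul [0.5541 0.0712 0.112 ] block xy -107.2 20.6
ll [0.5965 0.0632 0.112 ] block xy -108.7 -22.5
ur [0.5526 0.083  0.112 ] block xy -95.8 24.0
lr [0.5983 0.0746 0.112 ] block xy -97.1 -22.5
edge+y [0.5342 0.1359 0.092 ] block xy -46.3 50.2
edge-y [0.6341 0.1186 0.092 ] block xy -48.1 -51.2
rail+y [0.5182 0.0479 0.048 ] block xy -135.7 52.6
rail+y2 [0.5579 0.3067 0.048 ] block xy 126.1 52.9
rail-y [0.6675 0.2869 0.048 ] block xy 123.3 -58.5
rib tri [0.56892432 0.07120313 0.12109317]
```

Run:
```python
from h import *
W=np.array([.5909,.174]); a=np.radians(81.2); p=W-.136*np.array([np.cos(a),np.sin(a)])
delta(p[0],p[1],.101,81.2)
```

```text
row [  -0.7 -136.1   89.8] [-0.05 -0.05  0.04]
```

Emit:
apply_moves:
  steps:
    - [0,-30,0,0,0,0,0]
    - [0,-65,0,0,0,0,0]
    - [0,-100,0,0,0,0,0]
    - [-0.5,-128,0,0,0,0,0]
    - [-0.5,-136,10,0,0,0,0]
    - [-0.5,-136,40,0,0,0,0]
    - [-0.5,-136,65,0,0,0,0]
    - [-0.5,-136,76,0,0,0,0]
    - [-0.5,-136,82,0,0,0,0]
    - [-0.5,-136,86,0,0,0,0]
    - [-0.5,-136,90,0,0,0,0]
    - [-0.5,-136,90,0,0,0,0]

```text
time: 13.38
tool_pos: [0.5706, 0.0403, 0.1015]
eef_rot: [0.24, 3.132, -0.0]
wrist_force: [0.4, -0.3, 0.5]
width: -0.001
finger_force: 0.0
```

Run:
```python
from h import *
st=r.observe(); print(st['tool_pos'],st['wrist_force'],st['width'])
a=save('wrist','w5.png')[:,:,::-1];b=save('scene','s5.png')[170:310,230:420,::-1]
cv2.imwrite('pics/v5.png',np.hstack([cv2.resize(a[150:330,150:370],(330,270)),cv2.resize(b,(366,270))]))
```

```text
[0.57063661 0.04027586 0.10145388] [ 0.43132282 -0.31393164  0.49996175] -0.00052946101910436
```

View pics/v5.png

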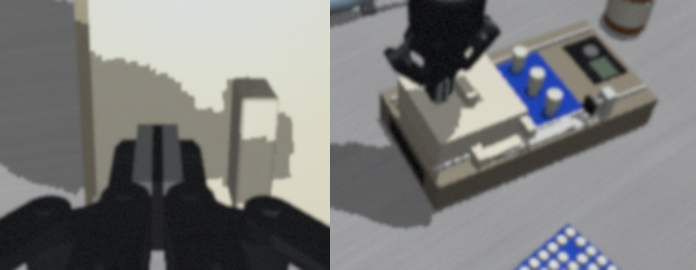

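The closed fingers stand behind the rib (crop x≈230) with a gap and touch nothing. Lowering slightly and advancing to contact.

Emit:
apply_moves:
  steps:
    - [0,0,2,0,0,0,0]
    - [0,0,4,0,0,0,0]
    - [0,5,4,0,0,0,0]
    - [0,9,4,0,0,0,0]
    - [0,13,4,0,0,0,0]
    - [0,16,4,0,0,0,0]
    - [0,19,4,0,0,0,0]
    - [0,22,4,0,0,0,0]
    - [0,25,4,0,0,0,0]
    - [0,28,4,0,0,0,0]

```text
time: 14.72
tool_pos: [0.5747, 0.0673, 0.0973]
eef_rot: [-0.241, -3.132, 0.002]
wrist_force: [-2.3, -4.8, 2.9]
width: -0.005
finger_force: 2.5
```

```bash
cat >> h.py <<'E'
def q(n='scene'):
    "block-x of TCP rel. well (mm), push force along block x, side and vertical, cover front edge by detector"
    st=r.observe(); a=np.radians(81.2); X=np.array([np.cos(a),np.sin(a),0]);Y=np.array([-np.sin(a),np.cos(a),0])
    d=st['tool_pos']-np.array([.5909,.174,.048]); f=np.array(st['wrist_force'])
    print('t',st['time'],'x',(d@X*1e3).round(2),'y',(d@Y*1e3).round(2),'z',d[2].round(4),'push',(-f@X).round(2),'side',(f@Y).round(2),'fz',f[2].round(2))
E
python3 - <<'E'
from h import *
q()
E
```

```text
t 14.725 x -107.93 y -0.31 z 0.0493 push 5.09 side 1.53 fz 2.95
```

Emit:
apply_moves:
  steps:
    - [0,3,0,0,0,0,0]
    - [0,7,0,0,0,0,0]
    - [0,11,0,0,0,0,0]
    - [0,15,0,0,0,0,0]
    - [0,19,0,0,0,0,0]
    - [0,23,0,0,0,0,0]
    - [0,27,0,0,0,0,0]
    - [0,30,0,0,0,0,0]
    - [0,32,0,0,0,0,0]
    - [0,34,0,0,0,0,0]
    - [0,35,0,0,0,0,0]
    - [0,35,0,0,0,0,0]

```text
time: 16.23
tool_pos: [0.5802, 0.1028, 0.0973]
eef_rot: [0.24, 3.132, 0.0]
wrist_force: [-2.1, -3.6, 3.1]
width: 0.002
finger_force: 2.0
```

Run:
```python
from h import *
q()
for n in('wrist','scene','top'):
    save(n,n+'6.png')
    for k in('rib','tab','buffer','cover'): print(n,k,[(np.round(x['bbox'],1).tolist(),round(x['conf'],2)) for x in r.search_frame(n,k)][:2])
# rib back edge: vertical edges along a row at rib-top height
c=cam('wrist',r.observe()); g=cv2.cvtColor(cv2.imread('pics/wrist6.png'),cv2.COLOR_BGR2GRAY).astype(float)
st=r.observe(); a=np.radians(81.2); X=np.array([np.cos(a),np.sin(a),0]);Y=np.array([-np.sin(a),np.cos(a),0])
xs=np.arange(5,60,1.5)
for y in(5,10,15):
    P=[st['tool_pos']*[1,1,0]+x*1e-3*X+y*1e-3*Y+[0,0,.112] for x in xs]
    v=proj(c,P); print(y,[int(g[int(round(b)),int(round(a_))]) for a_,b in v])
```

```text
t 16.225 x -71.96 y -0.29 z 0.0493 push 3.82 side 1.48 fz 3.07
wrist rib [([182.3, 134.6, 411.2, 319.6], 0.88)]
wrist tab [([182.6, 134.7, 410.4, 320.1], 0.57)]
wrist buffer [([395.9, 301.1, 422.4, 332.0], 0.8)]
wrist cover [([181.4, 133.8, 410.3, 324.4], 0.91)]
scene rib [([285.1, 192.3, 360.3, 248.8], 0.97)]
scene tab []
scene buffer [([127.7, 226.3, 196.0, 292.4], 0.61)]
scene cover [([286.2, 198.2, 356.0, 247.2], 0.79)]
top rib [([196.7, 164.2, 235.4, 188.7], 0.79)]
top tab []
top buffer []
top cover [([198.1, 145.3, 238.8, 187.0], 0.64), ([141.5, 250.5, 166.3, 273.6], 0.17)]
5 [77, 78, 33, 27, 26, 30, 66, 139, 142, 142, 142, 140, 141, 139, 130, 141, 142, 141, 141, 140, 142, 140, 141, 142, 140, 140, 168, 222, 221, 221, 220, 220, 221, 221, 221, 220, 220]
10 [78, 94, 133, 134, 133, 95, 105, 138, 167, 206, 196, 187, 163, 156, 146, 141, 142, 139, 141, 142, 140, 141, 141, 141, 142, 146, 218, 221, 222, 222, 222, 222, 221, 222, 221, 221, 220]
15 [137, 136, 140, 142, 142, 99, 112, 186, 222, 224, 224, 223, 224, 222, 157, 142, 180, 165, 162, 146, 145, 141, 142, 140, 147, 206, 222, 223, 222, 223, 222, 222, 221, 222, 222, 222, 221]
```

Travel is now about 53.5 mm: rib back face 14.5 mm ahead of the TCP, push about 4 N. From here I'll go by feel.

Emit:
apply_moves:
  steps:
    - [0,1,0,0,0,0,0]
    - [0,2,0,0,0,0,0]
    - [0,3,0,0,0,0,0]
    - [0,4,0,0,0,0,0]
    - [0,4,0,0,0,0,0]

```text
time: 17.6
tool_pos: [0.5808, 0.1067, 0.0973]
eef_rot: [0.24, 3.132, 0.0]
wrist_force: [-1.3, -4.1, 3.4]
width: -0.001
finger_force: 2.1
```

Emit:
apply_moves:
  steps:
    - [0,0.7,0,0,0,0,0]
    - [0,1.4,0,0,0,0,0]
    - [0,2,0,0,0,0,0]
    - [0,2,0,0,0,0,0]

```text
time: 18.1
tool_pos: [0.581, 0.1076, 0.0973]
eef_rot: [-0.241, -3.132, 0.003]
wrist_force: [-1.9, -6.0, 4.4]
width: 0.003
finger_force: 3.3
```

Emit:
apply_moves:
  steps:
    - [0,0.5,0,0,0,0,0]
    - [0,1,0,0,0,0,0]
    - [0,1,0,0,0,0,0]

```text
time: 18.48
tool_pos: [0.581, 0.1082, 0.0973]
eef_rot: [-0.241, -3.132, 0.003]
wrist_force: [-2.5, -7.0, 5.0]
width: -0.002
finger_force: 3.7
```

Emit:
apply_moves:
  steps:
    - [0,0.5,0,0,0,0,0]
    - [0,1,0,0,0,0,0]
    - [0,1,0,0,0,0,0]

```text
time: 18.85
tool_pos: [0.5812, 0.1091, 0.0973]
eef_rot: [-0.241, -3.132, 0.004]
wrist_force: [-2.5, -7.5, 6.0]
width: -0.001
finger_force: 3.8
```

Emit:
apply_moves:
  steps:
    - [0,0.5,0,0,0,0,0]
    - [0,1,0,0,0,0,0]
    - [0,1,0,0,0,0,0]

```text
time: 19.23
tool_pos: [0.5813, 0.11, 0.0973]
eef_rot: [-0.241, -3.132, 0.004]
wrist_force: [-2.1, -7.1, 6.1]
width: 0.003
finger_force: 3.9
```

Emit:
apply_moves:
  steps:
    - [0,0.5,0,0,0,0,0]
    - [0,1,0,0,0,0,0]
    - [0,1,0,0,0,0,0]

```text
time: 19.6
tool_pos: [0.5815, 0.1109, 0.0973]
eef_rot: [-0.241, -3.132, 0.004]
wrist_force: [-2.8, -7.2, 5.2]
width: 0.002
finger_force: 4.0
```

Emit:
apply_moves:
  steps:
    - [0,0.5,0,0,0,0,0]
    - [0,1,0,0,0,0,0]
    - [0,1.5,0,0,0,0,0]
    - [0,1.5,0,0,0,0,0]

```text
time: 20.1
tool_pos: [0.5816, 0.1123, 0.0973]
eef_rot: [-0.241, -3.132, 0.004]
wrist_force: [-3.1, -7.2, 6.2]
width: 0.003
finger_force: 4.1
```

Emit:
apply_moves:
  steps:
    - [0,0.5,0,0,0,0,0]
    - [0,1,0,0,0,0,0]
    - [0,1.5,0,0,0,0,0]
    - [0,1.5,0,0,0,0,0]

```text
time: 20.6
tool_pos: [0.5819, 0.1138, 0.0973]
eef_rot: [-0.241, -3.132, 0.004]
wrist_force: [-3.4, -7.9, 6.5]
width: -0.003
finger_force: 4.2
```

Emit:
apply_moves:
  steps:
    - [0,0.5,0,0,0,0,0]
    - [0,1,0,0,0,0,0]
    - [0,1.5,0,0,0,0,0]
    - [0,1.5,0,0,0,0,0]

```text
time: 21.1
tool_pos: [0.5821, 0.1152, 0.0973]
eef_rot: [-0.242, -3.132, 0.005]
wrist_force: [-2.6, -7.5, 5.8]
width: 0.0
finger_force: 4.3
```

Emit:
apply_moves:
  steps:
    - [0,0.5,0,0,0,0,0]
    - [0,1,0,0,0,0,0]
    - [0,1.5,0,0,0,0,0]
    - [0,1.5,0,0,0,0,0]

```text
time: 21.6
tool_pos: [0.5823, 0.1166, 0.0973]
eef_rot: [-0.242, -3.132, 0.005]
wrist_force: [-2.2, -9.0, 6.0]
width: 0.0
finger_force: 4.3
```

Emit:
apply_moves:
  steps:
    - [0,0.5,0,0,0,0,0]
    - [0,1,0,0,0,0,0]
    - [0,1,0,0,0,0,0]

```text
time: 21.98
tool_pos: [0.5825, 0.1175, 0.0973]
eef_rot: [-0.242, -3.132, 0.005]
wrist_force: [-2.7, -8.2, 7.1]
width: 0.001
finger_force: 4.4
```

Emit:
apply_moves:
  steps:
    - [0,0.5,0,0,0,0,0]
    - [0,1,0,0,0,0,0]
    - [0,1,0,0,0,0,0]

```text
time: 22.35
tool_pos: [0.5826, 0.1184, 0.0973]
eef_rot: [-0.242, -3.132, 0.005]
wrist_force: [-3.4, -8.3, 7.2]
width: 0.001
finger_force: 4.5
```

Emit:
apply_moves:
  steps:
    - [0,0.5,0,0,0,0,0]
    - [0,1,0,0,0,0,0]
    - [0,1.5,0,0,0,0,0]
    - [0,1.5,0,0,0,0,0]

```text
time: 22.85
tool_pos: [0.5828, 0.1199, 0.0973]
eef_rot: [-0.242, -3.131, 0.005]
wrist_force: [-2.8, -9.2, 6.4]
width: 0.001
finger_force: 4.5
```

Emit:
apply_moves:
  steps:
    - [0,0.5,0,0,0,0,0]
    - [0,1,0,0,0,0,0]
    - [0,1,0,0,0,0,0]

```text
time: 23.22
tool_pos: [0.5832, 0.122, 0.0973]
eef_rot: [-0.241, -3.132, 0.002]
wrist_force: [-1.8, -5.7, 4.8]
width: -0.0
finger_force: 3.1
```

The force drop (9.5 to 6 N) means the hook is over the ramp and on the ledge. Careful steps now.

Emit:
apply_moves:
  steps:
    - [0,0.5,0,0,0,0,0]
    - [0,1,0,0,0,0,0]
    - [0,1,0,0,0,0,0]

```text
time: 23.6
tool_pos: [0.5834, 0.1233, 0.0973]
eef_rot: [-0.24, -3.132, 0.001]
wrist_force: [-2.0, -4.7, 3.3]
width: -0.007
finger_force: 2.9
```

Emit:
apply_moves:
  steps:
    - [0,0.5,0,0,0,0,0]
    - [0,1,0,0,0,0,0]
    - [0,1,0,0,0,0,0]

```text
time: 23.98
tool_pos: [0.5836, 0.1245, 0.0973]
eef_rot: [-0.24, -3.132, 0.001]
wrist_force: [-1.2, -5.0, 2.8]
width: -0.004
finger_force: 2.6
```

Emit:
apply_moves:
  steps:
    - [0,0.5,0,0,0,0,0]
    - [0,1,0,0,0,0,0]
    - [0,1,0,0,0,0,0]

```text
time: 24.35
tool_pos: [0.5839, 0.1267, 0.0973]
eef_rot: [0.239, 3.132, 0.002]
wrist_force: [-0.3, -1.2, 0.8]
width: 0.0
finger_force: 0.8
```

Run:
```python
from h import *
q()
a=save('scene','s7.png')[:,:,::-1]; b=save('wrist','w7.png')[:,:,::-1]
for n in('wrist','scene'):
    for k in('tab','buffer'): print(n,k,[(np.round(x['bbox'],1).tolist(),round(x['conf'],2)) for x in r.search_frame(n,k)][:2])
c=cv2.imread('pics/scene6.png')
f=lambda i:cv2.resize(i[190:270,300:400],(400,320),interpolation=cv2.INTER_CUBIC)
w=lambda i:cv2.resize(i[270:384,330:512],(400,250),interpolation=cv2.INTER_CUBIC)
cv2.imwrite('pics/v7.png',np.vstack([np.hstack([f(c),f(a)]),np.hstack([w(cv2.imread('pics/wrist6.png')),w(b)])]))
```

```text
t 24.35 x -47.77 y -0.29 z 0.0493 push 1.23 side 0.12 fz 0.85
wrist tab []
wrist buffer [([47.1, 93.3, 509.3, 340.2], 0.4)]
scene tab []
scene buffer [([342.0, 227.0, 361.6, 238.8], 0.3)]
```

View pics/v7.png

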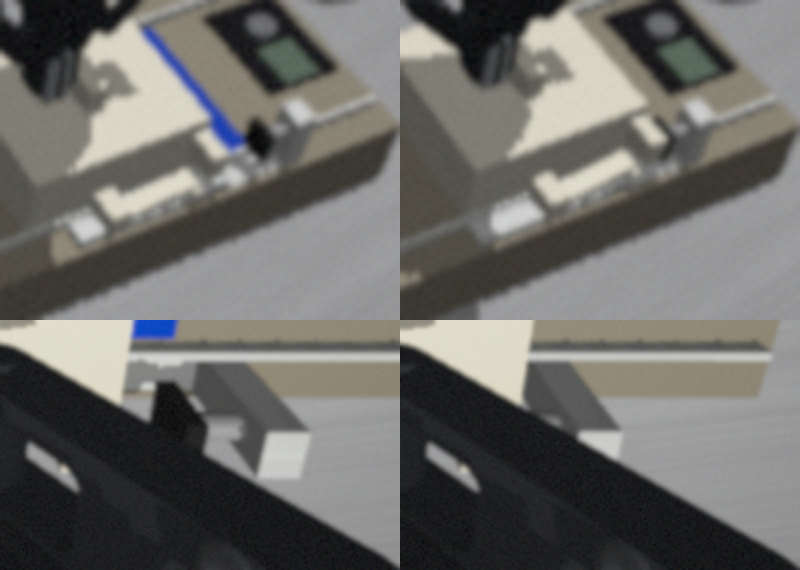

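The right-hand view shows the nose on the buffer, and the cover jumped 2 mm while push fell to 1 N, which suggests the click. I'll test it with a small extra push.

Emit:
apply_moves:
  steps:
    - [0,0.5,0,0,0,0,0]
    - [0,1,0,0,0,0,0]
    - [0,1,0,0,0,0,0]

```text
time: 25.02
tool_pos: [0.5836, 0.1267, 0.0972]
eef_rot: [-0.24, -3.132, 0.0]
wrist_force: [-0.9, -0.7, 0.9]
width: 0.001
finger_force: 0.5
```

Emit:
apply_moves:
  steps:
    - [0,0.5,0,0,0,0,0]
    - [0,1,0,0,0,0,0]
    - [0,1,0,0,0,0,0]

```text
time: 25.4
tool_pos: [0.5837, 0.1272, 0.0972]
eef_rot: [-0.24, -3.132, 0.002]
wrist_force: [-2.2, -4.0, 1.9]
width: -0.001
finger_force: 1.9
```

Emit:
apply_moves:
  steps:
    - [0,0.5,0,0,0,0,0]
    - [0,1,0,0,0,0,0]
    - [0,1,0,0,0,0,0]

```text
time: 25.78
tool_pos: [0.5838, 0.128, 0.0972]
eef_rot: [-0.24, -3.132, 0.002]
wrist_force: [-2.9, -5.1, 2.5]
width: 0.0
finger_force: 2.5
```

Emit:
apply_moves:
  steps:
    - [0,0.5,0,0,0,0,0]
    - [0,1,0,0,0,0,0]
    - [0,1,0,0,0,0,0]

```text
time: 26.15
tool_pos: [0.5839, 0.1282, 0.0972]
eef_rot: [-0.241, -3.131, 0.004]
wrist_force: [-4.4, -6.6, 3.5]
width: -0.001
finger_force: 3.3
```

Emit:
apply_moves:
  steps:
    - [0,0.5,0,0,0,0,0]
    - [0,1,0,0,0,0,0]
    - [0,1,0,0,0,0,0]

```text
time: 26.52
tool_pos: [0.5839, 0.1284, 0.0971]
eef_rot: [-0.242, -3.131, 0.006]
wrist_force: [-4.7, -7.1, 6.0]
width: -0.0
finger_force: 4.2
```

Run:
```python
from h import *
q()
a=np.radians(81.2); X=np.array([np.cos(a),np.sin(a),0]);Y=np.array([-np.sin(a),np.cos(a),0])
# cover front edge at roof height (z .092) along block x, from the saved w7 (same TCP-to-x as then) and now
def edge(f,tp,rot):
    c=cam('wrist',{'tool_pos':np.array(tp),'eef_rot':np.array(rot)}); g=cv2.GaussianBlur(cv2.cvtColor(cv2.imread(f),cv2.COLOR_BGR2GRAY),(3,3),0).astype(np.float32)
    xs=np.arange(10,45,.25); W=np.array([.5909,.174,0])
    for y in(-5,5,15,30,40):
        v=proj(c,[W+x*1e-3*X+y*1e-3*Y+[0,0,.092] for x in xs]).astype(np.float32)
        s=cv2.remap(g,v[:,0],v[:,1],cv2.INTER_LINEAR)[:,0]; gr=np.gradient(s); i=np.argmax(abs(gr)); print(y,xs[i],gr[i].round(1),end=' | ')
    print()
st=r.observe(); save('wrist','w8.png'); save('scene','s8.png')
edge('pics/w7.png',[.5839,.1267,.0973],[.239,3.132,.002]); edge('pics/w8.png',st['tool_pos'],st['eef_rot'])
```

```text
t 26.525 x -46.11 y -0.06 z 0.0491 push 7.73 side 3.57 fz 6.02
-5 27.5 -10.6 | 5 27.5 -10.6 | 15 44.75 -12.5 | 30 44.75 -12.4 | 40 44.75 -13.8 | 
-5 29.0 -10.6 | 5 29.0 -11.6 | 15 29.25 -11.0 | 30 29.0 -11.4 | 40 29.0 -11.6 |
```

The cover edge moved on 1.5 mm (27.5 to 29.0) at about 5 N, so it was only on the ledge flat. It now meets the buffer, so I'll keep stepping and watch the force.

Emit:
apply_moves:
  steps:
    - [0,0.5,0,0,0,0,0]
    - [0,1,0,0,0,0,0]
    - [0,1,0,0,0,0,0]

```text
time: 27.0
tool_pos: [0.5839, 0.1286, 0.0971]
eef_rot: [-0.243, -3.13, 0.009]
wrist_force: [-5.6, -8.7, 7.0]
width: -0.002
finger_force: 5.2
```

Emit:
apply_moves:
  steps:
    - [0,0.5,0,0,0,0,0]
    - [0,1,0,0,0,0,0]
    - [0,1,0,0,0,0,0]

```text
time: 27.38
tool_pos: [0.584, 0.1287, 0.0971]
eef_rot: [-0.243, -3.13, 0.011]
wrist_force: [-7.3, -10.4, 8.4]
width: 0.001
finger_force: 6.1
```

Run:
```python
from h import *
save('scene','s9.png'); save('wrist','w9.png'); q()
for f in('scene6','s7','s8','s9'):
    im=cv2.imread(f'pics/{f}.png'); g=im.astype(int)
    m=((g.min(2)>165)&(g[:,:,2]-g[:,:,0]>8)).astype(np.uint8); m[:226]=0;m[250:]=0;m[:,:322]=0;m[:,366:]=0
    n,l,s,c=cv2.connectedComponentsWithStats(m)
    for i in range(1,n):
        if s[i,4]>25:
            y,x=np.where(l==i); print(f,s[i].tolist(),c[i].round(1),'slope',np.polyfit(x,y,1).round(3)[0])
for f in('s7','s9'):
    im=cv2.cvtColor(cv2.imread(f'pics/{f}.png'),cv2.COLOR_BGR2GRAY)
    print(f); print('\n'.join(' '.join(f'{v:3d}' for v in row) for row in im[224:246,330:370]))
```

```text
t 27.475 x -45.75 y -0.08 z 0.0491 push 12.17 side 4.45 fz 7.52
scene6 [322, 226, 12, 5, 36] [326.  227.3] slope -0.19
scene6 [325, 233, 24, 11, 120] [336.5 238.1] slope -0.292
s7 [334, 228, 24, 12, 119] [345.9 233.9] slope -0.347
s8 [335, 230, 23, 10, 112] [346.  234.5] slope -0.248
s9 [335, 230, 24, 10, 118] [346.4 234.5] slope -0.225
s7
164 201 213 212 212 211 207 204 194 175 163 148 128 106 100  98  92  93  92  91  92  91  92  91  92  91  85  81  83  89 116 161 197 206 202 182 137  74  64  83
189 207 212 210 204 195 180 170 153 131 117 107  99  92  92  91  92  91  94  93  93  91  92  92  92  92  88  82  83  85  95 126 167 182 174 155 118  64  56  72
208 206 203 194 174 151 135 124 109 100  93  94  91  93  92  92  91  94  92  94  89  91  92  96 101 107  95  89  83  82  82  96 122 137 126 110  78  52  64  74
197 180 169 153 130 109  98  97  94  92  91  94  91  91  90  92  93  91  92  89  92  91 100 116 140 151 134 110  94  84  84  88  94 101  94  81  56  51  69  77
155 133 124 110  98  94  92  93  90  91  94  94  91  90  92  93  92  94  93  94  99 111 132 163 186 194 181 148 109  9
[... 5584 characters left out ...]
  58  56  58  57  56  57  58  58  54  59  57  55  56  59  56
203 205 206 206 195 166 116  90  93  95  93  94 103 118 121 117 112 102  94  83  76  66  62  55  55  56  55  55  59  56  57  56  56  57  59  57  56  57  58  58
207 206 207 206 198 175 124  95  93  93  93  99 111 112 109 103  91  78  69  62  60  57  56  57  56  54  56  58  55  55  56  55  54  56  58  55  57  58  58  64
207 203 199 189 178 151 114  95 101 105  98 103 101  95  85  75  64  58  60  55  56  58  56  57  59  57  58  56  59  55  53  56  55  58  58  57  60  62  69  82
197 186 170 154 138 123 100  96 104 103  91  85  79  70  65  60  55  56  57  57  54  56  57  57  57  55  56  57  57  56  58  57  57  58  60  65  72  83 100 117
```

The tab's image slope was -0.29 on the runner and -0.35 on the ledge, and is now -0.23, lower than on the runner. So it has snapped down. Backing off and checking that it stays.

Emit:
apply_moves:
  steps:
    - [0,-2,0,0,0,0,0]
    - [0,-5,0,0,0,0,0]
    - [0,-10,0,0,0,0,0]
    - [0,-14,-3,0,0,0,0]
    - [0,-16,-25,0,0,0,0]
    - [0,-18,-65,0,0,0,0]
    - [0,-60,-110,0,0,0,0]
    - [0,-115,-130,0,0,0,0]
    - [0,-165,-130,0,0,0,0]
    - [0,-200,-130,0,0,0,0]
    - [0,-200,-130,0,0,0,0]
    - [0,-200,-130,0,0,0,0]

```text
time: 28.98
tool_pos: [0.5547, -0.0638, 0.2285]
eef_rot: [0.239, 3.131, 0.001]
wrist_force: [-0.6, 0.2, 0.2]
width: -0.001
finger_force: 0.0
```

Run:
```python
from h import *
st=r.observe(); print(st['tool_pos'],st['wrist_force']); a=save('scene','s10.png')[:,:,::-1]
im=cv2.imread('pics/s10.png'); g=im.astype(int)
m=((g.min(2)>165)&(g[:,:,2]-g[:,:,0]>8)).astype(np.uint8); m[:226]=0;m[250:]=0;m[:,:322]=0;m[:,366:]=0
n,l,s,c=cv2.connectedComponentsWithStats(m)
for i in range(1,n):
    if s[i,4]>25: y,x=np.where(l==i); print(s[i].tolist(),c[i].round(1),'slope',np.polyfit(x,y,1).round(3)[0])
f=lambda n:cv2.resize(cv2.imread(f'pics/{n}.png')[215:260,315:385],(400,257),interpolation=cv2.INTER_CUBIC)
cv2.imwrite('pics/v10.png',np.vstack([np.hstack([f('scene6'),f('s7')]),np.hstack([f('s9'),f('s10')])]))
```

```text
[ 0.55469008 -0.06382658  0.22851033] [-0.62883086  0.21985009  0.21554584]
[322, 226, 12, 5, 35] [326.  227.3] slope -0.191
[335, 230, 23, 10, 114] [346.3 234.5] slope -0.236
```

View pics/v10.png

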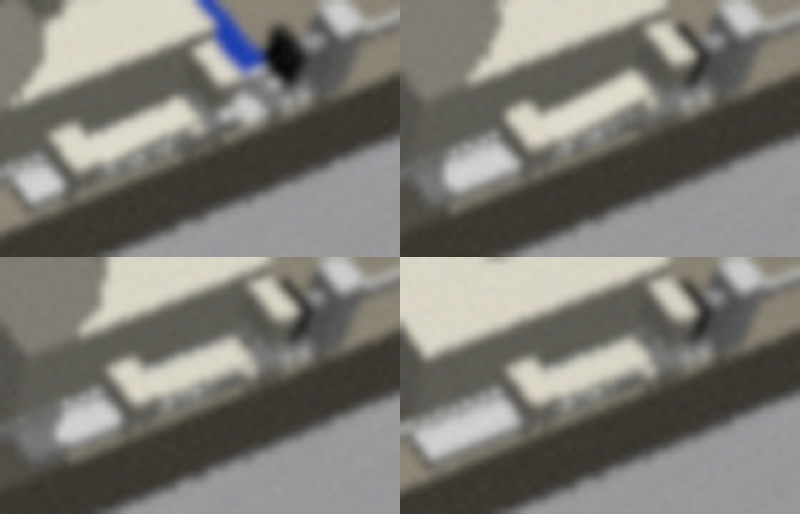

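The last picture shows the tab lying flat at (590,365), lower than on the runner or ledge. The nose is still against the buffer with the robot clear, so it is latched. Handing in.

```bash
python3 -c "
from h import *
print(r.close_job())"
```

```text
the job is handed in; nothing more can be done
None
```

The tall-capped tube is seated in the middle well and the cover is latched; I handed the job in at about 29 s, with the highest push I read about 12–13 N and the tab still flat in the camera view after the arm backed off.

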